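Touch-test three power modules with a spring probe

ROBOT

A 6-joint arm with a two-finger parallel gripper is mounted at the origin on the work surface. World frame = base frame: x ahead of the robot, y to its left, z up, the work surface at z = 0. Lengths are in m, angles in rad, forces in N, time in s.
With the tool pointing down it reaches from about 0.35 to 1 m from the base axis. Payload 7.1 kg.
Tool frame: the origin (TCP) lies between the finger pads; the fingertips stand 22 mm ahead of it and the grasp point (between the pads) lies 3 mm ahead of it; z points along the fingers, y is the line along which they close (so a half turn about z gives the same grasp; the last joint's range is limited). The gripper opens to 85 mm and grips with 20 to 120 N. Pads are 22 mm wide; open, the fingers measure 114 mm over their backs; the gripper's body (76 mm by 85 mm) begins 54 mm behind the grasp point. The pads swing forward as they close: fully open they stand 13 mm farther back than shut.
Start: joints at [-1.332, 0.423, 1.63, -0, 1.089, -0.019], TCP at [0.159, -0.604, 0.253] pointing down, gripper open.
Joint ranges: [-3, 3], [-0.9, 2.11], [0.09, 2.58], [-1.31, 4.45], [0.11, 2.69], [-2.54, 2.54]. Speed limits (rad/s): [2.39, 2.39, 3.01, 3.14, 3.14, 3.14].

INTERFACE

Orientations are given as a rotation vector (axis times angle).
In Python, from bench import manip, optics, job_done gives the robot as it stands.
- The arm moves only by the tool jog_arm, never from a script. Its argument "motion" is a list of rows, each a list of 7 numbers: the shift along the tool's x, y, z in mm, then the turn, a rotation vector about the tool's x, y, z in degrees, then the finger opening in mm, from 0 to 85.4. In form: [[tx, ty, tz, rx, ry, rz, gripper], ...]. A call has 1 to 12 rows; each row shifts and turns the commanded pose from where the row before left it, along the tool's axes as they then stand; what a row does not reach is not made up. A row lasts 1/12 s, in which the tool goes at most 41.7 mm and 7.16 degrees, less where a joint would pass 70% of its speed; a pose out of reach is approached as far as the arm can. A call with a gripper value outside its range is refused whole. The fingers move at their own pace and stop on an object; the grip force is fixed at half the most. Time passes only in rows, so rows that do not move let the fingers close. It gives the time, the measured TCP pose, the force, the opening and the grip force at its end, in the units of the state.
- manip.observe(): the state, without advancing time (a new reading comes with each control period).
- optics.grab_frame(name): name is "side" or "top"; returns the picture (400x640x3 uint8, red, green, blue); there is no depth.
- optics.camera_model(name): a dict with "fx", "fy", "cx", "cy" (pixels), "R" (3x3) and "t" (3): a world point X has camera coordinates R X + t. Camera axes: x right, y down, z forward; pixel columns grow to the right and rows downward; lengths in m; the calibration is good to about 2 mm. A picture is of the moment at which its call begins. camera_model takes no time and is no camera call.
- job_done(): hands the job in; it is judged then, once.
The state is a dict: "time": time; "joint_positions": joint angles; "joint_velocities": joint speeds; "joint_efforts": joint torques, N m; "tcp_pos": TCP position; "ee_rot": TCP orientation; "contact_force": force on the tool from outside, world axes, zero at the start; "torque": the same for the moment, N m; "gripper_width": finger opening in m; "finger_force": force on a finger pad.
Only numpy, scipy, OpenCV 4.12 (cv2) and the standard library are available. Lean on these libraries where they do the work, as an engineer would, in place of code of your own. Each camera call takes 0.05 s, during which the arm holds its last target. There are 200 camera calls.

TASK

Take the spring probe from its fork stand and touch its tip to the brass contact post of the transformer module, then of the heat-sink module, then of the guarded module, each time holding the probe in line with the post and pressing gently, so that the sprung tip gives by about half of its travel, for about a second. Then hang the probe back upright by its collar in the fork stand and let go; knock against nothing and leave everything else where it is.

Things in the scene. Friction and masses are not known exactly. Their poses are not given: they have to be found in the camera images.
- probe: Spring test probe, 168 mm long, about 130 g, hung upright in the fork stand. Origin: centre of the underside of its black square collar (40 x 40 x 8 mm); z runs from tip to handle. Above the collar a grey square handle, 24 x 24 mm, 8 to 68 mm above the origin, faces along x and y. Below it a round black neck, 14 mm across, 72 mm long, then a steel plunger, 8 mm across, round-ended.
- probe_tip (a point): End of the probe's plunger, on the probe's axis, 100 mm below the collar's underside. The plunger is sprung along the axis: it starts to give at 1 N, 0.5 N more per mm, and bottoms after 12 mm at 7 N.
- stand: Fixed fork stand, foot 90 x 90 mm. Two level aluminium prongs, 12 mm wide, tops 130 mm above the table, with a 24 mm slot between, run along its x axis; the slot is open above and to -x, with a column at +x. Lips 4 mm high on the prongs, 32 mm to -x and 36 mm to +x of the hanging place, keep the collar on. Origin on the table under the hanging place.
- stand_seat (a point): Hanging place: mid-slot at the level of the prongs' tops (130 mm up). The centre of the probe's collar underside rests here.
- xfmr: Transformer module, fixed: dark laminated iron core 50 x 76 mm, 58 mm high, through a copper winding 90 x 46 mm, on a 100 x 84 mm plate. Origin under its centre, z up. Contact post on top, vertical.
- xfmr_seat: Post seat of the transformer module: fixed steel ring 28 mm across. Origin: centre of its foot; z outward along the post, a brass button 20 mm across, 4 mm thick, on a stem, coaxial. Its flat face stands 12 to 28 mm out along z, differing each run and NOT reported: feel for it. It lies 58 mm above the table, z straight up.
- sink: Heat-sink module, fixed: finned aluminium block 100 x 90 mm, 30 mm high, with a 44 mm square pad 33 mm high in the middle. Origin under its centre, z up. Contact post on the pad, vertical.
- sink_seat: Post seat of the heat-sink module: fixed steel ring 28 mm across. Origin: centre of its foot; z outward along the post, a brass button 20 mm across, 4 mm thick, on a stem, coaxial. Its flat face stands 12 to 28 mm out along z, differing each run and NOT reported: feel for it. It lies 33 mm above the table, z straight up.
- guard: Guarded module, fixed: black base 110 x 110 x 12 mm; four thin pillars carry a clear plastic roof with aluminium edges, 104 to 110 mm above the table, covering x = -5 to +55 mm of the module, over the post. Origin under the base's centre, z up; open to its -x (on the bench: mostly towards the robot's right). Its post stands on a wedge and leans 35 degrees to -x, out from under the roof.
- guard_seat: Post seat of the guarded module: fixed steel ring 28 mm across. Origin: centre of its foot; z outward along the post, a brass button 20 mm across, 4 mm thick, on a stem, coaxial. Its flat face stands 12 to 28 mm out along z, differing each run and NOT reported: feel for it. z leans 35 degrees from vertical to the module's -x; origin 20 mm to +x of the module's origin and 34 mm above the table.
- driver: Bystander: screwdriver lying on the bench.
- tape: Bystander: paper tape roll 76 mm across, 24 mm high.
- flux: Bystander: white bottle 44 mm across, 100 mm high.
- tin: Bystander: steel tip-cleaning bowl 68 mm across, 35 mm high.
- partsbin: Bystander: blue divided parts bin 110 x 150 mm, 45 mm high.
- spare: Bystander: black plastic case 60 x 90 x 22 mm.
- brush: Bystander: brush lying on the bench.

How it is judged:
On the way, in this order (a step that is already met when the one before it is completed fails the run):
1. the probe's tip presses on the transformer module's post with over 2 N, within 8 mm of its axis each way, the probe within 0.25 rad of the post's line, for 0.6 s (contact force between probe and xfmr_seat above 2 N and angle between the z axis of probe and the z axis of xfmr_seat, either way round below 0.25 rad and x of probe_tip in the frame of xfmr_seat between -0.008 and 0.008 m and y of probe_tip in the frame of xfmr_seat between -0.008 and 0.008 m and z of probe_tip in the frame of xfmr_seat above 0.008 m), for 0.6 s.
2. the probe's tip presses on the heat-sink module's post with over 2 N, within 8 mm of its axis each way, the probe within 0.25 rad of the post's line, for 0.6 s (contact force between probe and sink_seat above 2 N and angle between the z axis of probe and the z axis of sink_seat, either way round below 0.25 rad and x of probe_tip in the frame of sink_seat between -0.008 and 0.008 m and y of probe_tip in the frame of sink_seat between -0.008 and 0.008 m and z of probe_tip in the frame of sink_seat above 0.008 m), for 0.6 s.
3. the probe's tip presses on the guarded module's post with over 2 N, within 8 mm of its axis each way, the probe within 0.25 rad of the post's line, for 0.6 s (contact force between probe and guard_seat above 2 N and angle between the z axis of probe and the z axis of guard_seat, either way round below 0.25 rad and x of probe_tip in the frame of guard_seat between -0.008 and 0.008 m and y of probe_tip in the frame of guard_seat between -0.008 and 0.008 m and z of probe_tip in the frame of guard_seat above 0.008 m), for 0.6 s.
At the end, for the whole second after the job is handed in: the probe hangs upright (within 0.1 rad) by its collar in the fork stand, collar centre within 14 mm of the hanging place and its underside 125 to 136 mm high, released and at rest (horizontal distance between probe and stand_seat below 0.014 m and height (world z) of probe between 0.125 and 0.136 m and angle between probe's own z axis and vertical below 0.1 rad and linear speed of probe below 0.03 m/s and contact force between the fingers and probe below 0.1 N); the robot touches nothing.
It fails at once if a module is pressed by the probe with more than 15 N (spring bottomed) (contact force between probe and xfmr above 15 N or contact force between probe and sink above 15 N or contact force between probe and guard above 15 N).
It fails at once if the arm or fingers strike a module or the stand with more than 15 N (contact force between any of the arm, the fingers and xfmr above 15 N or contact force between any of the arm, the fingers and sink above 15 N or contact force between any of the arm, the fingers and guard above 15 N or contact force between any of the arm, the fingers and stand above 15 N).
It fails at once if a bystander is moved by more than 30 mm (distance of any of driver, tape, flux, tin, partsbin, spare, brush from where it was at the start of the episode above 0.03 m).
It also fails if it takes over 72 s, if anything falls off the work surface, if the arm or the gripper's body presses on something with over 40 N, if the wrist force passes 120 N, or if a joint passes its speed limit or range.

## Working session

There is one attempt and no reset: what is moved stays moved. The work goes in short steps, Python scripts to look and compute and a tool call to move; the robot and the scene stay as the last step left them, time stands still between calls to the robot, and variables do not carry over. Pictures are saved under pics/ and viewed, at most 14 in all, crops included, and the job is handed in when it is done.

Besides the shell and the picture viewer there is one more tool, called after "Emit:" as name([rows], argument=value, ...), one row to a line, values as JSON. jog_arm: Moves the arm, as the interface text tells. Its arguments: {"type":"object","properties":{"motion":{"type":"array","items":{"type":"array","items":{"type":"number"}}}},"required":["motion"]}

```bash
mkdir -p pics
python3 - <<'E'
from bench import manip, optics
import cv2
for n in ("top","side"):
    im=optics.grab_frame(n); cv2.imwrite(f"pics/{n}0.png",im[:,:,::-1]); c=optics.camera_model(n)
    R=c["R"];t=c["t"]; print(n,c["fx"],c["fy"],c["cx"],c["cy"],"pos",-R.T@t,"R",R.tolist())
s=manip.observe(); print(s)
E
```

```text
top 397.842218663305 397.842218663305 316.9165144744532 197.93190044098438 pos [ 0.53087975 -0.03763047  1.03529777] R [[0.008887151140431484, -0.9999602447882203, -0.0007262146302988926], [-0.9977141543661018, -0.00881853231488372, -0.06699775865911871], [0.06698869100184958, 0.0013199738230307348, -0.9977528616581187]]
side 408.1036170495839 408.1036170495839 316.8455394343787 198.3291069048833 pos [0.44336674 0.89638093 0.69669989] R [[-0.990204139792982, -0.13951862665119266, 0.005505847274065596], [-0.0787717858970116, 0.5256388023192369, -0.847053041575906], [0.11528559009449349, -0.8391891338153535, -0.5314798494795462]]
{'time': 0.1, 'joint_positions': array([-1.33198824e+00,  4.23805288e-01,  1.63060709e+00, -7.08928352e-06,
        1.08861759e+00, -1.90052855e-02]), 'joint_velocities': array([-5.94152136e-05, -2.67176627e-03, -3.36715956e-03,  9.11223853e-05,
        1.72742397e-03, -1.45888089e-03]), 'joint_efforts': array([ 7.71388404e-04, -5.58425510e+01, -2.82443780e+01, -3.16859473e-05,
        2.98163788e-03, -2.37113164e-05]), 'tcp_pos': array([ 0.15926356, -0.60388377,  0.25260044]), 'ee_rot': array([-3.11411017e+00, -4.03673216e-01,  2.57315190e-04]), 'contact_force': array([ 0.99144269, -0.25053546,  0.49389654]), 'torque': array([0.02029136, 0.00306216, 0.00774672]), 'finger_force': 0.0, 'gripper_width': 0.08559285356851454}
```

View pics/top0.png

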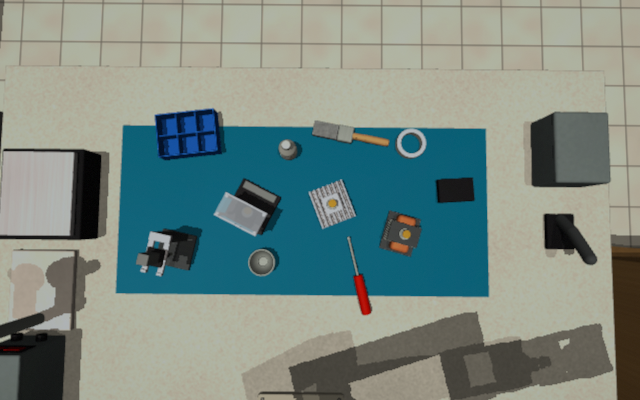

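View pics/side0.png

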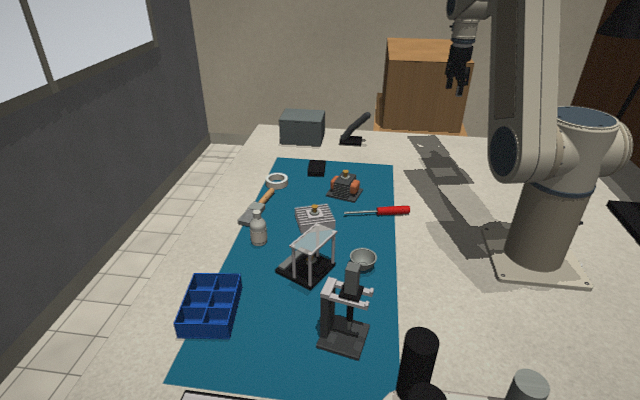

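The top view shows the stand with the probe at about (160,252), the guard at (247,207), the sink at (332,203) and the transformer at (403,233). The side view shows the stand at (345,310), the guard at (308,255), the sink at (315,215) and the transformer at (345,185). I'll zoom in next.

Run:
```python
import cv2,numpy as np
a=cv2.imread("pics/top0.png");b=cv2.imread("pics/side0.png")
def c(im,u,v,w,h,s): return cv2.resize(im[v:v+h,u:u+w],None,fx=s,fy=s,interpolation=cv2.INTER_CUBIC)
# top: stand, guard
cv2.imwrite("pics/z1.png",np.hstack([c(a,130,222,80,60,5),c(a,207,172,80,60,5)]))
r1=np.hstack([c(a,300,172,80,60,5),c(a,370,202,80,60,5)])
r2=np.hstack([c(b,310,255,80,60,5)[:300],c(b,270,215,80,60,5)])
cv2.imwrite("pics/z1.png",np.vstack([np.hstack([c(a,130,222,80,60,5),c(a,207,172,80,60,5)]),r1]))
cv2.imwrite("pics/z2.png",np.hstack([c(b,305,250,80,120,5)[:600],np.vstack([c(b,270,222,80,60,5),c(b,290,165,80,60,5)])]))
```

```text
(no output)
```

View pics/z1.png

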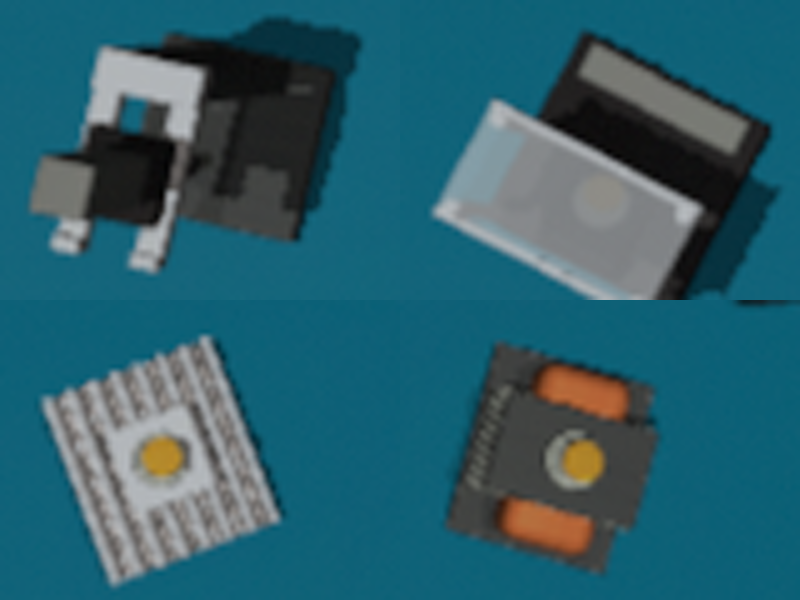

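View pics/z2.png

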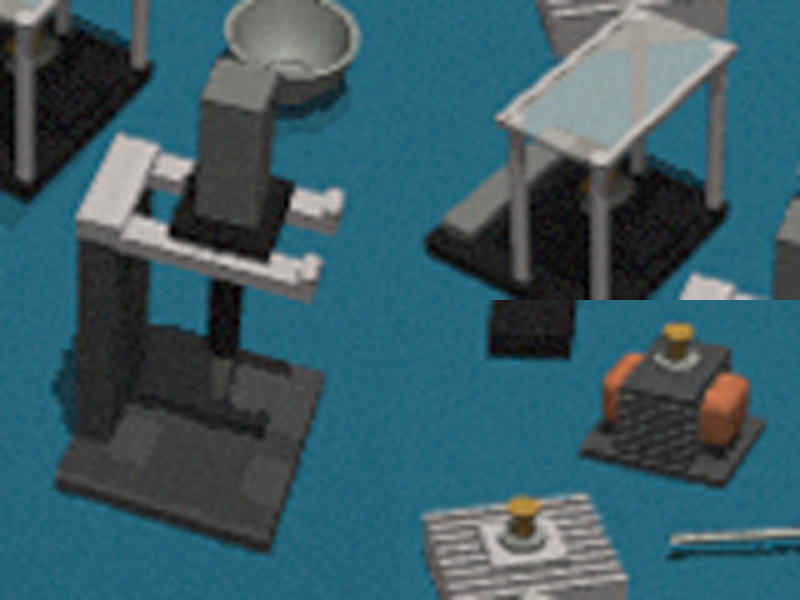

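The top zoom (5x) shows the probe handle's top face around (143,259), the sink button at (332.4,203.4) and the transformer button at (406.6,234.4). The guard's open edge, with a light bar, points up and right, and its button is at about (247,212) seen through the roof. The side zoom confirms the guard's open side faces world +x (left in that image). Next I'll get finer crops and locate the brass by colour.

```bash
cat > h.py <<'E'
import numpy as np,cv2
from bench import manip,optics
C={n:optics.camera_model(n) for n in("top","side")}
def ray(n,u,v):
    c=C[n];d=c["R"].T@np.array([(u-c["cx"])/c["fx"],(v-c["cy"])/c["fy"],1]);return -c["R"].T@c["t"],d/np.linalg.norm(d)
def plane(n,u,v,z):
    o,d=ray(n,u,v);return o+d*(z-o[2])/d[2]
def tri(p,q):
    o1,d1=ray("top",*p);o2,d2=ray("side",*q)
    s=np.linalg.lstsq(np.c_[d1,-d2],o2-o1,rcond=None)[0]
    a,b=o1+s[0]*d1,o2+s[1]*d2;return (a+b)/2,np.linalg.norm(a-b)
def proj(n,X):
    c=C[n];p=c["R"]@np.asarray(X)+c["t"];return p[0]/p[2]*c["fx"]+c["cx"],p[1]/p[2]*c["fy"]+c["cy"]
E
python3 - <<'E'
from h import *
a=cv2.imread("pics/top0.png");b=cv2.imread("pics/side0.png")
for n,im in(("top",a),("side",b)):
    h=cv2.cvtColor(im,cv2.COLOR_BGR2HSV);m=cv2.inRange(h,(17,150,80),(32,255,255))
    k,_,st,ce=cv2.connectedComponentsWithStats(m)
    print(n,[(ce[i].round(1).tolist(),st[i].tolist()) for i in range(1,k) if st[i,4]>8])
def c(im,u,v,w,h,s): return cv2.resize(im[v:v+h,u:u+w],None,fx=s,fy=s,interpolation=cv2.INTER_CUBIC)
cv2.imwrite("pics/z3.png",np.hstack([c(a,212,175,72,66,8)[:520],c(a,134,235,28,65,8)]))
E
```

```text
top [([332.0, 202.9], [329, 200, 7, 7, 40]), ([406.3, 233.7], [403, 230, 8, 8, 47])]
side [([345.2, 171.2], [343, 170, 5, 4, 13]), ([314.4, 206.1], [312, 205, 5, 4, 14])]
```

View pics/z3.png

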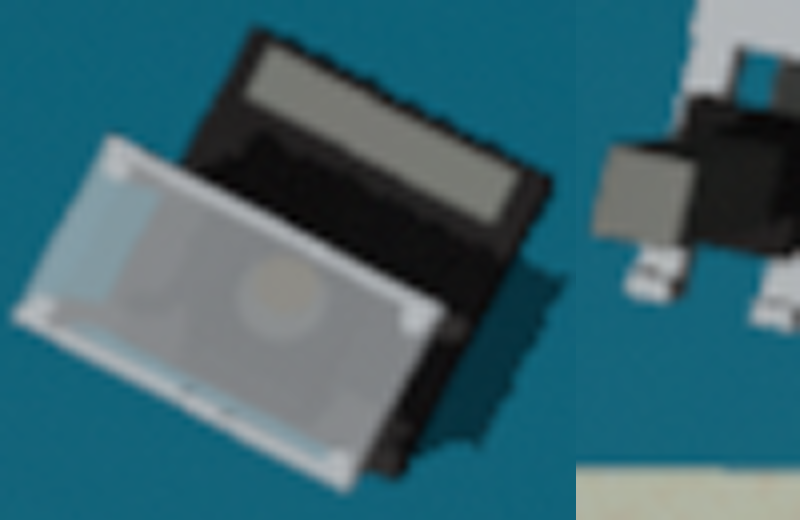

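The crop shows the guard roof corners at (112,133), (446,305), (348,493) and (12,320), and the base corners at (258,25), (552,180) and (395,478). The handle top corners are at (612,143), (697,152), (683,247) and (592,237).

Run:
```python
from h import *
np.set_printoptions(precision=4,suppress=True)
g=lambda p,o,u0=0:((p[0]-u0+.5)/8-.5+o[0],(p[1]+.5)/8-.5+o[1])
roof=np.array([plane("top",*g(p,(212,175)),.110) for p in [(112,133),(446,305),(348,493),(12,320)]])
base=np.array([plane("top",*g(p,(212,175)),.012) for p in [(258,25),(552,180),(395,478)]])
print("roof",roof,"sides",[np.linalg.norm(roof[i]-roof[i-1]) for i in range(4)]);print("base",base, np.linalg.norm(base[0]-base[1]),np.linalg.norm(base[2]-base[1]))
ex=(roof[3]-roof[0]+roof[2]-roof[1])[:2];ang=lambda e:np.degrees(np.arctan2(e[1],e[0]))
eb=(base[2]-base[1])[:2];el=(base[1]-base[0])[:2];er=(roof[1]-roof[0]+roof[2]-roof[3])[:2]
print("yaw x:",ang(ex),ang(eb),ang(el)-90,ang(er)-90)
ob=(base[0]+base[2])[:2]/2
yaw=np.radians(np.mean([ang(eb),ang(el)-90,ang(ex),ang(er)-90]));X=np.array([np.cos(yaw),np.sin(yaw)])
orf=roof.mean(0)[:2]-.025*X
print("origin from base",ob,"roof",orf,"yaw",np.degrees(yaw))
o=(ob+orf)/2; seat=np.r_[o+.02*X,.034]; z=np.r_[-X*np.sin(np.radians(35)),np.cos(np.radians(35))]
print("guard seat",seat,"z",z)
for s in (.012,.02,.028): print(s,proj("top",seat+s*z),proj("side",seat+s*z))
print("seen top button",g((287,288),(212,175)),"ring",g((282,298),(212,175)))
for nm,t,sd,zz in(("xfmr",(406.3,233.7),(345.2,171.2),.058),("sink",(332.0,202.9),(314.4,206.1),.033)):
    P,e=tri(t,sd);print(nm,P,e,"on planes",[plane("top",*t,zz+k)[:2] for k in(.012,.02,.028)],"h",P[2]-zz)
H=np.array([plane("top",*g(p,(134,235),576),.198) for p in [(612,143),(697,152),(683,247),(592,237)]])
print("handle",H.mean(0),[np.linalg.norm(H[i]-H[i-1]) for i in range(4)])
print("yaw",ang((H[0]-H[3])[:2]),ang((H[1]-H[2])[:2]),ang((H[0]-H[1])[:2])-90,ang((H[3]-H[2])[:2])-90)
# prongs tops from 5x zoom (130,222)
g5=lambda p,o:((p[0]+.5)/5-.5+o[0],(p[1]+.5)/5-.5+o[1])
S=np.array([plane("top",*g5(p,(130,222)),.130) for p in [(100,47),(208,68),(160,270),(50,248)]])
print("fork",S,[np.linalg.norm(S[i]-S[i-1]) for i in range(4)])
```

```text
roof [[0.6069 0.177  0.11  ]
 [0.5576 0.0786 0.11  ]
 [0.5029 0.1061 0.11  ]
 [0.5521 0.2047 0.11  ]] sides [np.float64(0.061401434269612844), np.float64(0.10998616573611929), np.float64(0.06116588631203954), np.float64(0.11020820821275851)]
base [[0.6504 0.1533 0.012 ]
 [0.601  0.0575 0.012 ]
 [0.5049 0.1063 0.012 ]] 0.10781601635497884 0.10781834839653315
yaw x: 153.24322753422985 153.05683413639855 -207.27045487940302 -206.57012610604937
origin from base [0.5776 0.1298] roof [0.5326 0.1529] yaw -26.885129828706
guard seat [0.573  0.1323 0.034 ] z [-0.5116  0.2594  0.8192]
0.012 (np.float64(247.92327793272528), np.float64(209.58271623194045)) (np.float64(308.8182234005411), np.float64(256.823264810396))
0.02 (np.float64(246.5917064924184), np.float64(211.12768493751497)) (np.float64(310.33186058208196), np.float64(255.4597473046617))
0.028 (np.float64(245.24159616870367), np.float64(212.69416356274857)) (np.float64(311.86294336189405), np.float64(254.08051442213096))
seen top button (247.4375, 210.5625) ring (246.8125, 211.8125)
xfmr [ 0.5108 -0.2508  0.0804] 0.0006716838378625896 on planes [array([ 0.511 , -0.2531]), array([ 0.5111, -0.2514]), array([ 0.5113, -0.2496])] h 0.022383728550029784
sink [ 0.5842 -0.0737  0.0553] 0.0011467969255629052 on planes [array([ 0.5853, -0.074 ]), array([ 0.5848, -0.0737]), array([ 0.5844, -0.0734])] h 0.022333020128723097
handle [0.4563 0.327  0.198 ] [np.float64(0.024759654633449587), np.float64(0.02240949503572246), np.float64(0.024775637498761015), np.float64(0.02395713097024222)]
yaw -9.926546553894218 -6.3405489335482965 -5.469993969699956 -5.680413849552352
fork [[0.5131 0.3425 0.13  ]
 [0.5041 0.2931 0.13  ]
 [0.4133 0.3117 0.13  ]
 [0.4227 0.3617 0.13  ]] [np.float64(0.09247920918581248), np.float64(0.050155214880042966), np.float64(0.09265999422820502), np.float64(0.05080282285249327)]
```

Emit:
jog_arm([
  [0,0,0,0,0,-6.6,85],
  [0,0,0,0,0,-6.6,85],
  [0,0,0,0,0,-6.6,85],
  [0,0,0,0,0,-6.6,85],
  [0,0,0,0,0,-6.6,85],
  [0,0,0,0,0,-6.6,85],
  [0,0,0,0,0,-6.6,85],
  [0,0,0,0,0,-6.6,85],
  [0,0,0,0,0,-6.6,85],
  [0,0,0,0,0,-6.6,85],
])

```text
time: 0.93
tcp_pos: [0.1593, -0.604, 0.2529]
ee_rot: [-2.387, -2.042, -0.001]
contact_force: [-0.1, -0.6, 0.4]
gripper_width: 0.0852
finger_force: 0.0
```

```bash
cat >> h.py <<'E'
from scipy.spatial.transform import Rotation as Ro
np.set_printoptions(precision=4,suppress=True)
def st(): 
    s=manip.observe();s["R"]=Ro.from_rotvec(s["ee_rot"]);return s
def steps(pts):
    s=st();p=s["tcp_pos"]
    print("t",s["time"],"p",p,"q",s["joint_positions"],"ydir",s["R"].as_matrix()[:,1],"z",s["R"].as_matrix()[:,2],"F",s["contact_force"],"w",s["gripper_width"],s["finger_force"])
    for w in pts:
        w=np.asarray(w);print(w,"shift mm",(s["R"].inv().apply(w-p)*1000).round(1));p=w
E
python3 - <<'E'
from h import *
steps([[.40,-.35,.30],[.4563,.327,.30],[.4563,.3275,.170]])
X=np.array([np.cos(np.radians(153.2)),np.sin(np.radians(153.2))]);seat=np.r_[np.array([.5774,.1301])+.02*X,.034];z=np.r_[-X*np.sin(np.radians(35)),np.cos(np.radians(35))]
print(seat,z,[(proj("top",seat+s*z),proj("side",seat+s*z)) for s in(0,.012,.02,.028)])
E
```

```text
t 0.9333 p [ 0.1593 -0.604   0.2529] q [-1.332   0.4235  1.6304 -0.      1.0886 -1.1766] ydir [ 0.9879 -0.1548 -0.0004] z [-0.0003  0.0009 -1.    ] F [-0.1034 -0.556   0.4123] w 0.08519979570404873 0.0
[ 0.4  -0.35  0.3 ] shift mm [288.3 198.5 -47. ]
[0.4563 0.327  0.3   ] shift mm [677.6 -49.2   0.6]
[0.4563 0.3275 0.17  ] shift mm [  0.4  -0.  130. ]
[0.5595 0.1391 0.034 ] [ 0.512  -0.2586  0.8192] [((np.float64(247.0760552107791), np.float64(212.60382070126036)), (np.float64(311.52974933495346), np.float64(261.16679392237336))), ((np.float64(247.6779475552421), np.float64(210.03093043155738)), (np.float64(309.23382999503644), np.float64(257.02229086314367))), ((np.float64(248.08558801183008), np.float64(208.2884025959054)), (np.float64(307.6983298640591), np.float64(254.25046657487698))), ((np.float64(248.49844588472314), np.float64(206.523572034911)), (np.float64(306.15890244306064), np.float64(251.47155289752595)))]
```

Emit:
jog_arm([
  [29,20,-5,0,0,0,85],
  [29,20,-5,0,0,0,85],
  [29,20,-5,0,0,0,85],
  [29,20,-5,0,0,0,85],
  [29,20,-5,0,0,0,85],
  [29,20,-5,0,0,0,85],
  [29,20,-5,0,0,0,85],
  [29,20,-5,0,0,0,85],
  [29,20,-5,0,0,0,85],
  [29,20,-5,0,0,0,85],
])

```text
time: 1.77
tcp_pos: [0.404, -0.3485, 0.3033]
ee_rot: [-2.393, -2.035, 0.0]
contact_force: [0.7, -0.7, 0.5]
gripper_width: 0.085
finger_force: 0.0
```

Emit:
jog_arm([
  [38,-3,0,0,0,0,85],
  [38,-3,0,0,0,0,85],
  [38,-3,0,0,0,0,85],
  [38,-3,0,0,0,0,85],
  [38,-3,0,0,0,0,85],
  [38,-3,0,0,0,0,85],
  [38,-3,0,0,0,0,85],
  [38,-3,0,0,0,0,85],
  [38,-3,0,0,0,0,85],
])

```text
time: 2.52
tcp_pos: [0.431, -0.0065, 0.3033]
ee_rot: [-2.393, -2.035, 0.0]
contact_force: [0.8, 0.4, -0.0]
gripper_width: 0.0853
finger_force: 0.0
```

Emit:
jog_arm([
  [38,-3,0,0,0,0,85],
  [38,-3,0,0,0,0,85],
  [38,-3,0,0,0,0,85],
  [38,-3,0,0,0,0,85],
  [38,-3,0,0,0,0,85],
  [38,-3,0,0,0,0,85],
  [38,-3,0,0,0,0,85],
  [20,-3,0,0,0,0,85],
  [10,0,0,0,0,0,85],
])

```text
time: 3.27
tcp_pos: [0.4548, 0.2905, 0.3029]
ee_rot: [-2.39, -2.039, 0.0]
contact_force: [-0.3, 0.8, 0.5]
gripper_width: 0.0848
finger_force: 0.0
```

Run:
```python
from h import *
im=optics.grab_frame("side")[:,:,::-1]
cv2.imwrite("pics/s1.png",im)
steps([[.4563,.3275,.29],[.4563,.3275,.170]])
# handle edges in both views: predicted pixels of the collar/handle to cross-check the position
for h in(0.13,.138,.198):print(h,proj("side",[.4563,.3275,h]),proj("top",[.4563,.3275,h]))
cv2.imwrite("pics/z4.png",cv2.resize(cv2.imread("pics/side0.png")[245:325,310:390],None,fx=7,fy=7,interpolation=cv2.INTER_CUBIC))
```

```text
t 3.3167 p [0.4553 0.2905 0.3029] q [0.5457 0.2414 1.7709 0.0006 1.1292 0.7039] ydir [ 0.9875 -0.1578 -0.0003] z [-0.0002  0.0005 -1.    ] F [ 0.7838  0.7177 -0.7716] w 0.0851498538193767 0.0
[0.4563 0.3275 0.29  ] shift mm [36.6 -4.8 12.9]
[0.4563 0.3275 0.17  ] shift mm [ -0.1   0.  120. ]
0.13 (np.float64(350.0360336863097), np.float64(292.4869327488254)) (np.float64(155.29117987426125), np.float64(256.29347060271317))
0.138 (np.float64(350.2411002639734), np.float64(289.4383948616143)) (np.float64(153.84028652205018), np.float64(256.5770542844572))
0.198 (np.float64(351.85381578919925), np.float64(265.46362317548665)) (np.float64(142.07004279659085), np.float64(258.87760176825674))
```

View pics/z4.png

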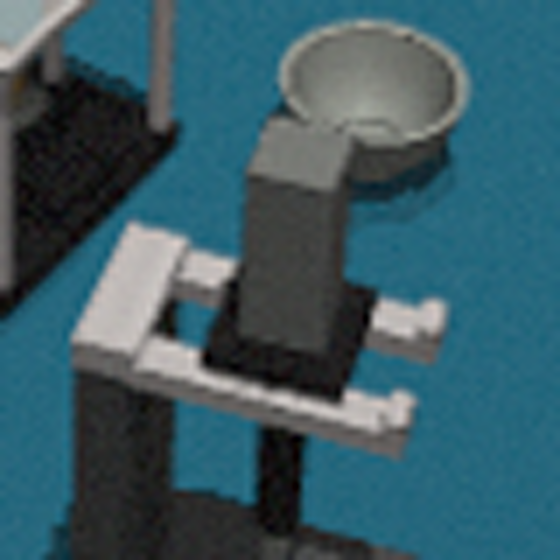

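The side zoom shows the handle top centred at about (352.6,266.4), within 1 px of the prediction. I'll descend now.

Emit:
jog_arm([
  [19,-2.5,0,0,0,0,85],
  [18,-2.5,0,0,0,0,85],
  [0,0,20,0,0,0,85],
  [0,0,20,0,0,0,85],
  [0,0,20,0,0,0,85],
  [0,0,20,0,0,0,85],
  [0,0,20,0,0,0,85],
  [0,0,16,0,0,0,85],
  [0,0,10,0,0,0,85],
  [0,0,5,0,0,0,85],
  [0,0,0,0,0,0,85],
  [0,0,0,0,0,0,85],
])

```text
time: 4.32
tcp_pos: [0.4567, 0.3249, 0.1728]
ee_rot: [2.393, 2.035, 0.001]
contact_force: [0.9, -0.1, 0.2]
gripper_width: 0.0849
finger_force: 0.0
```

Emit:
jog_arm([
  [0,0,0,0,0,0,60],
  [0,0,0,0,0,0,40],
  [0,0,0,0,0,0,30],
  [0,0,0,0,0,0,26],
  [0,0,0,0,0,0,22],
  [0,0,0,0,0,0,15],
  [0,0,0,0,0,0,5],
  [0,0,0,0,0,0,5],
  [0,0,0,0,0,0,5],
  [0,0,0,0,0,0,5],
])

```text
time: 5.15
tcp_pos: [0.4564, 0.3253, 0.1728]
ee_rot: [-2.393, -2.036, -0.001]
contact_force: [-1.2, -0.4, 5.9]
gripper_width: 0.0234
finger_force: 59.1
```

Run:
```python
from h import *
cv2.imwrite("pics/side_g.png",optics.grab_frame("side")[:,:,::-1])
steps([])
```

```text
t 5.2 p [0.4564 0.3252 0.1727] q [0.5979 0.437  1.8314 0.0001 0.8728 0.7589] ydir [ 0.9871 -0.1603  0.0003] z [ 0.0003  0.0003 -1.    ] F [-0.7234 -0.0753  5.9873] w 0.023324612672254028 59.124847054481506
```

Emit:
jog_arm([
  [0,0,-5,0,0,0,5],
  [0,0,-10,0,0,0,5],
  [0,0,-20,0,0,0,5],
  [0,0,-20,0,0,0,5],
  [0,0,-20,0,0,0,5],
  [0,0,-20,0,0,0,5],
  [0,0,-20,0,0,0,5],
  [0,0,-15,0,0,0,5],
  [0,0,-5,0,0,0,5],
  [0,0,0,0,0,0,5],
  [0,0,0,0,0,0,5],
])

```text
time: 6.12
tcp_pos: [0.456, 0.3249, 0.307]
ee_rot: [-2.393, -2.036, 0.001]
contact_force: [0.8, 0.5, -1.7]
gripper_width: 0.0235
finger_force: 58.8
```

Run:
```python
from h import *
a=optics.grab_frame("side")[:,:,::-1];b=optics.grab_frame("top")[:,:,::-1]
cv2.imwrite("pics/s2.png",a);cv2.imwrite("pics/t2.png",b)
s=st();t=s["tcp_pos"]+s["R"].apply([0.0025,0,.1427]);t0=s["tcp_pos"]+s["R"].apply([0,0,.1427]);print(t,proj("side",t),proj("side",t0),proj("top",t))
u,v=map(int,proj("side",t));u-=35;v-=70
cv2.imwrite("pics/z5.png",cv2.resize(a[v:v+100,u:u+80],None,fx=6,fy=6,interpolation=cv2.INTER_CUBIC));print(u,v)
steps([[.511,-.2515,.30]])
```

```text
[0.4558 0.327  0.1634] (np.float64(351.18171822337115), np.float64(279.3653564089161)) (np.float64(351.4864940561314), np.float64(278.4740091806838)) (np.float64(149.30314924660968), np.float64(257.7340857587526))
316 209
t 6.2167 p [0.4557 0.3247 0.3061] q [ 0.5978  0.2694  1.7253 -0.      1.149   0.7589] ydir [ 0.9871 -0.1604 -0.0016] z [-0.0018 -0.0012 -1.    ] F [-0.3855  0.1493 -1.4745] w 0.023610941606541574 58.78811717033386
[ 0.511  -0.2515  0.3   ] shift mm [-559.8  147.     6.7]
```

View pics/z5.png

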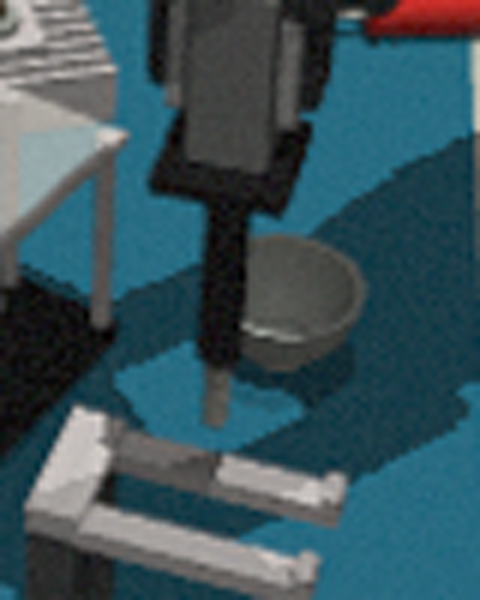

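The tip is at side pixel (351.4,279.9) and was predicted at (351.2,279.4), so the in-hand model (3, 0, 142.7 mm) holds. Next is the transformer.

Emit:
jog_arm([
  [-20,5,0,0,0,0,5],
  [-35,9,0,0,0,0,5],
  [-36,9.4,0,0,0,0,5],
  [-36,9.4,0,0,0,0,5],
  [-36,9.4,0,0,0,0,5],
  [-36,9.4,0,0,0,0,5],
  [-36,9.4,0,0,0,0,5],
  [-36,9.4,0,0,0,0,5],
  [-36,9.4,0,0,0,0,5],
  [-36,9.4,0,0,0,0,5],
  [-36,9.4,0,0,0,0,5],
  [-36,9.4,0,0,0,0,5],
])

```text
time: 7.22
tcp_pos: [0.4956, -0.1036, 0.3063]
ee_rot: [-2.392, -2.034, 0.002]
contact_force: [0.8, 0.1, -0.7]
gripper_width: 0.0229
finger_force: 58.8
```

Emit:
jog_arm([
  [-36,9.4,0,0,0,0,5],
  [-36,9.4,0,0,0,0,5],
  [-36,9.4,0,0,0,0,5],
  [-25,6.5,0,0,0,0,5],
  [-14,4,0,0,0,0,5],
  [0,0,0,0,0,0,5],
  [0,0,0,0,0,0,5],
  [0,0,0,0,0,0,5],
])

```text
time: 7.88
tcp_pos: [0.5105, -0.2519, 0.3066]
ee_rot: [-2.391, -2.035, 0.0]
contact_force: [-1.1, 0.6, -1.8]
gripper_width: 0.0233
finger_force: 58.8
```

Run:
```python
from h import *
s=st();steps([[.5105,-.2542,.2387]]);print("tip",s["tcp_pos"]+s["R"].apply([.003,0,.1427]))
```

```text
t 7.8833 p [ 0.5105 -0.2519  0.3066] q [-0.4796  0.2841  1.704   0.0005  1.1554 -0.3192] ydir [ 0.9871 -0.1599 -0.0017] z [-0.0015  0.0013 -1.    ] F [-1.1223  0.5733 -1.7529] w 0.023335529448353577 58.81852984428406
[ 0.5105 -0.2542  0.2387] shift mm [-2.3  0.5 67.9]
tip [ 0.5108 -0.2488  0.1639]
```

Emit:
jog_arm([
  [-2,0.5,10,0,0,0,5],
  [0,0,20,0,0,0,5],
  [0,0,18,0,0,0,5],
  [0,0,12,0,0,0,5],
  [0,0,8,0,0,0,5],
  [0,0,4,0,0,0,5],
  [0,0,0,0,0,0,5],
  [0,0,0,0,0,0,5],
])

```text
time: 8.55
tcp_pos: [0.5115, -0.2552, 0.2357]
ee_rot: [2.392, 2.035, 0.0]
contact_force: [0.7, -1.2, -0.9]
gripper_width: 0.0233
finger_force: 58.9
```

Emit:
jog_arm([
  [0,0,2,0,0,0,5],
  [0,0,2,0,0,0,5],
  [0,0,0,0,0,0,5],
  [0,0,0,0,0,0,5],
])

```text
time: 8.88
tcp_pos: [0.5112, -0.2553, 0.2315]
ee_rot: [2.393, 2.035, 0.0]
contact_force: [0.7, 0.5, -1.0]
gripper_width: 0.0232
finger_force: 58.9
```

Emit:
jog_arm([
  [0,0,2,0,0,0,5],
  [0,0,2,0,0,0,5],
  [0,0,0,0,0,0,5],
  [0,0,0,0,0,0,5],
])

```text
time: 9.22
tcp_pos: [0.511, -0.2552, 0.2271]
ee_rot: [-2.393, -2.035, 0.0]
contact_force: [0.4, 0.1, -1.0]
gripper_width: 0.0232
finger_force: 58.9
```

Emit:
jog_arm([
  [0,0,1.5,0,0,0,5],
  [0,0,1.5,0,0,0,5],
  [0,0,0,0,0,0,5],
  [0,0,0,0,0,0,5],
])

```text
time: 9.55
tcp_pos: [0.5113, -0.2553, 0.2245]
ee_rot: [2.393, 2.035, 0.0]
contact_force: [0.6, -0.6, 0.6]
gripper_width: 0.0234
finger_force: 59.1
```

Emit:
jog_arm([
  [0,0,1.5,0,0,0,5],
  [0,0,1.5,0,0,0,5],
  [0,0,0,0,0,0,5],
  [0,0,0,0,0,0,5],
])

```text
time: 9.88
tcp_pos: [0.5113, -0.2553, 0.2214]
ee_rot: [2.393, 2.035, 0.0]
contact_force: [-0.4, -0.7, 2.3]
gripper_width: 0.0235
finger_force: 59.3
```

Emit:
jog_arm([
  [0,0,1.5,0,0,0,5],
  [0,0,1.5,0,0,0,5],
  [0,0,0,0,0,0,5],
  [0,0,0,0,0,0,5],
])

```text
time: 10.22
tcp_pos: [0.5113, -0.2553, 0.2184]
ee_rot: [2.393, 2.035, 0.0]
contact_force: [0.2, -1.6, 3.4]
gripper_width: 0.0235
finger_force: 59.5
```

Emit:
jog_arm([
  [0,0,0,0,0,0,5],
  [0,0,0,0,0,0,5],
  [0,0,0,0,0,0,5],
  [0,0,0,0,0,0,5],
  [0,0,0,0,0,0,5],
  [0,0,0,0,0,0,5],
  [0,0,0,0,0,0,5],
  [0,0,0,0,0,0,5],
  [0,0,0,0,0,0,5],
  [0,0,0,0,0,0,5],
  [0,0,0,0,0,0,5],
  [0,0,0,0,0,0,5],
])

```text
time: 11.22
tcp_pos: [0.5112, -0.2552, 0.2183]
ee_rot: [2.393, 2.036, 0.0]
contact_force: [0.9, -0.2, 2.9]
gripper_width: 0.0232
finger_force: 59.5
```

Run:
```python
from h import *
f=[]
a=optics.grab_frame("side")[:,:,::-1];f.append(manip.observe()["contact_force"])
b=optics.grab_frame("top")[:,:,::-1];f.append(manip.observe()["contact_force"])
cv2.imwrite("pics/s3.png",a);print(np.array(f))
s=st();tip=s["tcp_pos"]+s["R"].apply([.003,0,.1427]);print("tip",tip,proj("side",tip))
u,v=map(int,proj("side",tip))
cv2.imwrite("pics/z6.png",cv2.resize(a[v-50:v+25,u-35:u+35],None,fx=7,fy=7,interpolation=cv2.INTER_CUBIC));print(u-35,v-50)
x=s["R"].as_matrix()[:,0]
up=s["tcp_pos"]+[0,0,.05]
goal=np.r_[(np.array([.5846,-.0737,0])-.003*x)[:2],up[2]]
steps([up,goal])
```

```text
[[ 0.8253 -0.456   3.1946]
 [ 0.6987 -0.1911  2.4897]]
tip [ 0.5117 -0.2523  0.0756] (np.float64(344.811700848099), np.float64(172.28035107603247))
309 122
t 11.3167 p [ 0.5112 -0.2552  0.2183] q [-0.484   0.3884  1.778   0.      0.975  -0.3229] ydir [ 0.9871 -0.1604  0.0001] z [ 0.0001 -0.0001 -1.    ] F [ 0.6987 -0.1911  2.4897] w 0.023380637984477443 59.48010563850403
[ 0.5112 -0.2552  0.2683] shift mm [ -0.   0. -50.]
[ 0.5841 -0.0767  0.2683] shift mm [188.   43.4  -0. ]
```

View pics/z6.png

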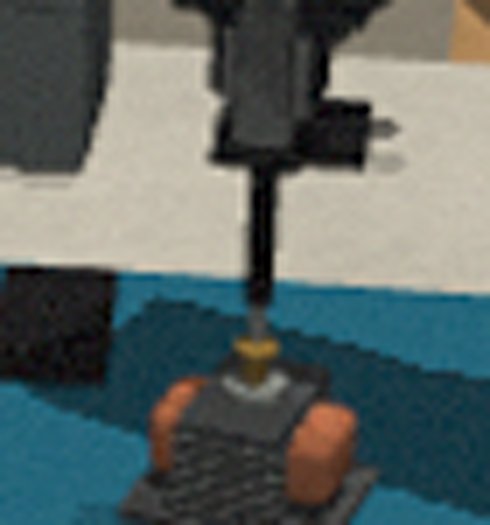

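The tip sits centred on the transformer button, near (344,171), with the plunger partly in. Next is the heat sink.

Emit:
jog_arm([
  [0,0,-10,0,0,0,5],
  [0,0,-20,0,0,0,5],
  [0,0,-20,0,0,0,5],
  [20,4.5,0,0,0,0,5],
  [30,7,0,0,0,0,5],
  [36,8.4,0,0,0,0,5],
  [36,8.4,0,0,0,0,5],
  [32,7.5,0,0,0,0,5],
  [22,5,0,0,0,0,5],
  [12,2.6,0,0,0,0,5],
  [0,0,0,0,0,0,5],
  [0,0,0,0,0,0,5],
])

```text
time: 12.32
tcp_pos: [0.5836, -0.0766, 0.2681]
ee_rot: [-2.391, -2.037, 0.002]
contact_force: [0.2, 0.1, -0.9]
gripper_width: 0.0234
finger_force: 59.0
```

Run:
```python
from h import *
steps([[.5841,-.0767,.2087]])
```

```text
t 12.3167 p [ 0.5836 -0.0766  0.2681] q [-0.1504  0.354   1.699  -0.0005  1.0899  0.0096] ydir [ 0.9873 -0.1591 -0.0013] z [-0.0014 -0.0003 -1.    ] F [ 0.2222  0.1415 -0.9261] w 0.023375648905843212 59.0253084897995
[ 0.5841 -0.0767  0.2087] shift mm [-0.   0.6 59.4]
```

Emit:
jog_arm([
  [0,0,10,0,0,0,5],
  [0,0,20,0,0,0,5],
  [0,0,17,0,0,0,5],
  [0,0,8,0,0,0,5],
  [0,0,4,0,0,0,5],
  [0,0,0,0,0,0,5],
  [0,0,0,0,0,0,5],
])

```text
time: 12.9
tcp_pos: [0.5843, -0.0772, 0.2096]
ee_rot: [2.394, 2.034, 0.0]
contact_force: [-0.6, -0.1, -1.8]
gripper_width: 0.0233
finger_force: 59.0
```

Emit:
jog_arm([
  [0,0,2,0,0,0,5],
  [0,0,2,0,0,0,5],
  [0,0,0,0,0,0,5],
  [0,0,0,0,0,0,5],
])

```text
time: 13.23
tcp_pos: [0.5842, -0.0766, 0.2056]
ee_rot: [2.393, 2.035, 0.0]
contact_force: [0.4, -0.1, -1.4]
gripper_width: 0.0233
finger_force: 59.0
```

Emit:
jog_arm([
  [0,0,2,0,0,0,5],
  [0,0,2,0,0,0,5],
  [0,0,0,0,0,0,5],
  [0,0,0,0,0,0,5],
])

```text
time: 13.57
tcp_pos: [0.584, -0.0766, 0.2011]
ee_rot: [-2.393, -2.035, 0.0]
contact_force: [-0.0, -0.6, -1.5]
gripper_width: 0.0234
finger_force: 59.0
```

Emit:
jog_arm([
  [0,0,1.5,0,0,0,5],
  [0,0,1.5,0,0,0,5],
  [0,0,0,0,0,0,5],
  [0,0,0,0,0,0,5],
])

```text
time: 13.9
tcp_pos: [0.5843, -0.0766, 0.1985]
ee_rot: [2.393, 2.035, 0.0]
contact_force: [0.3, 0.7, 0.7]
gripper_width: 0.0234
finger_force: 59.2
```

Emit:
jog_arm([
  [0,0,1.5,0,0,0,5],
  [0,0,1.5,0,0,0,5],
  [0,0,0,0,0,0,5],
  [0,0,0,0,0,0,5],
])

```text
time: 14.23
tcp_pos: [0.5843, -0.0766, 0.1954]
ee_rot: [2.393, 2.035, 0.0]
contact_force: [-0.1, 0.0, 2.9]
gripper_width: 0.0233
finger_force: 59.4
```

Emit:
jog_arm([
  [0,0,1.5,0,0,0,5],
  [0,0,0,0,0,0,5],
  [0,0,0,0,0,0,5],
  [0,0,0,0,0,0,5],
  [0,0,0,0,0,0,5],
])

```text
time: 14.65
tcp_pos: [0.5842, -0.0766, 0.1939]
ee_rot: [2.393, 2.035, 0.0]
contact_force: [-0.3, -1.1, 2.3]
gripper_width: 0.0231
finger_force: 59.5
```

Emit:
jog_arm([
  [0,0,0,0,0,0,5],
  [0,0,0,0,0,0,5],
  [0,0,0,0,0,0,5],
  [0,0,0,0,0,0,5],
  [0,0,0,0,0,0,5],
  [0,0,0,0,0,0,5],
  [0,0,0,0,0,0,5],
  [0,0,0,0,0,0,5],
  [0,0,0,0,0,0,5],
  [0,0,0,0,0,0,5],
])

```text
time: 15.48
tcp_pos: [0.5841, -0.0766, 0.1938]
ee_rot: [2.393, 2.036, 0.0]
contact_force: [0.8, -1.2, 2.9]
gripper_width: 0.0234
finger_force: 59.5
```

Emit:
jog_arm([
  [0,0,-10,0,0,0,5],
  [0,0,-20,0,0,0,5],
  [0,0,-25,0,0,0,5],
  [0,0,-25,0,0,0,5],
  [0,0,-20,0,0,0,5],
  [0,0,-10,0,0,0,5],
  [0,0,0,0,0,0,5],
])

```text
time: 16.07
tcp_pos: [0.5849, -0.0767, 0.3063]
ee_rot: [2.391, 2.034, 0.004]
contact_force: [0.9, 0.5, -0.4]
gripper_width: 0.0234
finger_force: 59.0
```

Emit:
jog_arm([
  [0,0,0,4.77,1.51,0,5],
  [0,0,0,4.77,1.51,0,5],
  [0,0,0,4.77,1.51,0,5],
  [0,0,0,4.77,1.51,0,5],
  [0,0,0,4.77,1.51,0,5],
  [0,0,0,4.77,1.51,0,5],
  [0,0,0,4.77,1.51,0,5],
  [0,0,0,0,0,0,5],
  [0,0,0,0,0,0,5],
])

```text
time: 16.82
tcp_pos: [0.5837, -0.0768, 0.301]
ee_rot: [-1.95, -1.657, 0.316]
contact_force: [0.5, -1.4, -1.3]
gripper_width: 0.0233
finger_force: 59.3
```

```bash
cat >> h.py <<'E'
X=np.array([np.cos(np.radians(153.2)),np.sin(np.radians(153.2))]);seat=np.r_[np.array([.5774,.1301])+.02*X,.034];gz=np.r_[-X*np.sin(np.radians(35)),np.cos(np.radians(35))]
OFF=np.array([.003,0,.1427])
def g():
    s=st();m=s["R"].as_matrix();tip=s["tcp_pos"]+m@OFF;d=tip-seat;al=d@gz
    print("angle err deg",np.degrees(np.arccos(-m[:,2]@gz)),"fix rotvec tool deg",np.degrees(m.T@np.cross(m[:,2],-gz)),"tip s",al*1000,"lateral in tool mm",(m.T@(d-al*gz)*1000).round(1),"axialF",s["contact_force"]@gz)
    return s
E
python3 - <<'E'
from h import *
s=g();R=s["R"];tc=lambda k:seat+k*gz-R.apply(OFF)
steps([tc(.13),tc(.06)]);print("flux",plane("top",288,145,.1))
E
```

```text
angle err deg 0.16130309337907597 fix rotvec tool deg [-0.1612 -0.0059 -0.    ] tip s 144.27107037447112 lateral in tool mm [-153.6 -108.2    0.3] axialF -0.43311576902294757
t 16.8167 p [ 0.5837 -0.0768  0.301 ] q [-0.2182  0.6007  1.3405  0.1457  1.7971 -0.0672] ydir [ 0.8315 -0.083  -0.5493] z [-0.5143  0.2589 -0.8176] F [ 0.5328 -1.3866 -1.2995] w 0.02331022955556314 59.34809625148773
[0.6989 0.0657 0.2566] shift mm [153.6 108.3  14. ]
[0.663  0.0838 0.1993] shift mm [-0.   0.2 70. ]
flux [0.7192 0.0335 0.1   ]
```

Emit:
jog_arm([
  [15,10.5,0,0,0,0,5],
  [26,18.4,0,0,0,0,5],
  [28,20,0,0,0,0,5],
  [28,20,0,0,0,0,5],
  [26,18.4,0,0,0,0,5],
  [20,14,0,0,0,0,5],
  [10.6,7,0,0,0,0,5],
  [0,0,0,0,0,0,5],
  [0,0,0,0,0,0,5],
  [0,0,0,0,0,0,5],
])

```text
time: 17.65
tcp_pos: [0.7058, 0.0615, 0.2717]
ee_rot: [-1.951, -1.659, 0.313]
contact_force: [0.5, 0.2, -1.5]
gripper_width: 0.0235
finger_force: 59.6
```

Run:
```python
from h import *
g();steps([])
a=optics.grab_frame("side")[:,:,::-1]; b=optics.grab_frame("top")[:,:,::-1]
cv2.imwrite("pics/z7.png",np.hstack([cv2.resize(a[170:290,235:355],None,fx=3.3,fy=4,interpolation=cv2.INTER_CUBIC),cv2.resize(b[130:250,190:310],None,fx=3.3,fy=4,interpolation=cv2.INTER_CUBIC)]))
```

```text
angle err deg 0.00969479247281975 fix rotvec tool deg [ 0.0045  0.0086 -0.    ] tip s 146.98819714995756 lateral in tool mm [ 0.  -1.7 -0. ] axialF -1.0032074675155849
t 17.65 p [0.7058 0.0615 0.2717] q [-0.0266  0.797   1.0475  0.2577  1.8524  0.1361] ydir [ 0.8331 -0.0832 -0.5469] z [-0.5119  0.2585 -0.8192] F [ 0.5002  0.1647 -1.4853] w 0.023461323364497647 59.55372333526611
```

View pics/z7.png

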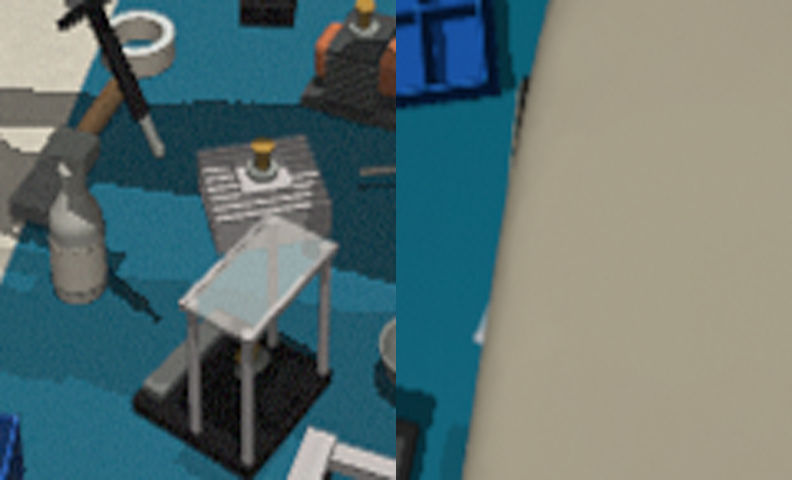

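The side view shows the tilted probe with its tip at about (284,209), lined up with the opening of the guard. I'll advance along the axis.

Emit:
jog_arm([
  [0,1.7,10,0,0,0,5],
  [0,0,20,0,0,0,5],
  [0,0,20,0,0,0,5],
  [0,0,20,0,0,0,5],
  [0,0,10,0,0,0,5],
  [0,0,5,0,0,0,5],
  [0,0,0,0,0,0,5],
  [0,0,0,0,0,0,5],
])

```text
time: 18.42
tcp_pos: [0.6648, 0.0838, 0.2013]
ee_rot: [-1.951, -1.659, 0.312]
contact_force: [0.7, 0.3, -0.9]
gripper_width: 0.0237
finger_force: 59.5
```

Run:
```python
from h import *
print("side tip pred at s=147",proj("side",seat+.147*gz))
s=g()
print(proj("side",s["tcp_pos"]+s["R"].apply(OFF)))
```

```text
side tip pred at s=147 (np.float64(282.7860224576896), np.float64(209.27975159239944))
angle err deg 0.044070227724156565 fix rotvec tool deg [ 0.0398 -0.0189 -0.    ] tip s 62.52616468950084 lateral in tool mm [0.8 0.9 0. ] axialF -0.4341722430395613
(np.float64(299.03844039087943), np.float64(239.66043937181047))
```

Emit:
jog_arm([
  [-0.8,-0.9,8,0,0,0,5],
  [0,0,10,0,0,0,5],
  [0,0,8,0,0,0,5],
  [0,0,5,0,0,0,5],
  [0,0,0,0,0,0,5],
  [0,0,0,0,0,0,5],
])

```text
time: 18.92
tcp_pos: [0.6472, 0.0916, 0.1752]
ee_rot: [-1.95, -1.659, 0.314]
contact_force: [0.3, 0.1, -0.9]
gripper_width: 0.0232
finger_force: 59.5
```

Emit:
jog_arm([
  [0,0,2,0,0,0,5],
  [0,0,2,0,0,0,5],
  [0,0,0,0,0,0,5],
  [0,0,0,0,0,0,5],
])

```text
time: 19.25
tcp_pos: [0.6455, 0.0925, 0.1724]
ee_rot: [-1.95, -1.659, 0.313]
contact_force: [-0.6, -1.1, -1.4]
gripper_width: 0.0235
finger_force: 59.5
```

Emit:
jog_arm([
  [0,0,1.5,0,0,0,5],
  [0,0,1.5,0,0,0,5],
  [0,0,0,0,0,0,5],
  [0,0,0,0,0,0,5],
])

```text
time: 19.58
tcp_pos: [0.6438, 0.0933, 0.1698]
ee_rot: [-1.95, -1.659, 0.314]
contact_force: [-0.5, -0.3, -1.5]
gripper_width: 0.0232
finger_force: 59.5
```

Run:
```python
from h import *
g();steps([])
```

```text
angle err deg 0.036753500244591855 fix rotvec tool deg [-0.0367 -0.0018 -0.    ] tip s 23.5018756307521 lateral in tool mm [ 0.  -0.3  0. ] axialF -1.446857545160993
t 19.5833 p [0.6438 0.0933 0.1698] q [0.0117 0.7992 1.2881 0.2681 1.6094 0.1064] ydir [ 0.8328 -0.0825 -0.5474] z [-0.5125  0.2587 -0.8188] F [-0.5149 -0.2815 -1.5334] w 0.02316685644966834 59.48253035545349
```

Emit:
jog_arm([
  [0,0,1.5,0,0,0,5],
  [0,0,1.5,0,0,0,5],
  [0,0,0,0,0,0,5],
  [0,0,0,0,0,0,5],
])

```text
time: 19.92
tcp_pos: [0.6423, 0.0941, 0.1673]
ee_rot: [-1.95, -1.659, 0.314]
contact_force: [0.7, 0.9, -0.9]
gripper_width: 0.0233
finger_force: 59.5
```

Emit:
jog_arm([
  [0,0,1.5,0,0,0,5],
  [0,0,1.5,0,0,0,5],
  [0,0,0,0,0,0,5],
  [0,0,0,0,0,0,5],
])

```text
time: 20.25
tcp_pos: [0.6407, 0.0948, 0.1648]
ee_rot: [-1.95, -1.659, 0.314]
contact_force: [-0.4, -0.2, -0.9]
gripper_width: 0.0236
finger_force: 59.5
```

Emit:
jog_arm([
  [0,0,1.5,0,0,0,5],
  [0,0,1.5,0,0,0,5],
  [0,0,0,0,0,0,5],
  [0,0,0,0,0,0,5],
])

```text
time: 20.58
tcp_pos: [0.6392, 0.0956, 0.1624]
ee_rot: [-1.95, -1.659, 0.314]
contact_force: [-0.6, -0.2, -1.8]
gripper_width: 0.0236
finger_force: 59.5
```

Run:
```python
from h import *
g();steps([])
```

```text
angle err deg 0.03929346435774371 fix rotvec tool deg [-0.0392 -0.0027  0.    ] tip s 14.478622652171554 lateral in tool mm [ 0.  -0.3  0. ] axialF -1.7314709571503786
t 20.5833 p [0.6392 0.0956 0.1624] q [0.0148 0.8012 1.3033 0.2696 1.5922 0.1044] ydir [ 0.8328 -0.0825 -0.5474] z [-0.5125  0.2587 -0.8188] F [-0.5822 -0.1719 -1.8041] w 0.0235998110444674 59.482598304748535
```

Emit:
jog_arm([
  [0,0,1.5,0,0,0,5],
  [0,0,1.5,0,0,0,5],
  [0,0,0,0,0,0,5],
  [0,0,0,0,0,0,5],
])

```text
time: 20.92
tcp_pos: [0.638, 0.0963, 0.1602]
ee_rot: [-1.951, -1.659, 0.313]
contact_force: [1.2, -0.6, 1.1]
gripper_width: 0.0232
finger_force: 59.7
```

Emit:
jog_arm([
  [0,0,1.5,0,0,0,5],
  [0,0,0,0,0,0,5],
  [0,0,0,0,0,0,5],
  [0,0,0,0,0,0,5],
])

```text
time: 21.25
tcp_pos: [0.6372, 0.0967, 0.159]
ee_rot: [-1.951, -1.659, 0.313]
contact_force: [2.1, -1.3, 1.5]
gripper_width: 0.0233
finger_force: 59.8
```

Run:
```python
from h import *
a=optics.grab_frame("side")[:,:,::-1]
g();steps([])
cv2.imwrite("pics/z8.png",cv2.resize(a[215:290,265:340],None,fx=8,fy=8,interpolation=cv2.INTER_CUBIC))
```

```text
angle err deg 0.0085739936994971 fix rotvec tool deg [-0.0027 -0.0081  0.    ] tip s 10.315854865486669 lateral in tool mm [ 0.1 -0.1  0. ] axialF 1.0176005714934404
t 21.3 p [0.6372 0.0967 0.1589] q [0.0162 0.8021 1.3104 0.2703 1.5835 0.1034] ydir [ 0.8331 -0.0826 -0.5468] z [-0.512   0.2588 -0.8191] F [ 1.9389 -0.0172  0.025 ] w 0.02314707258261132 59.784119725227356
```

View pics/z8.png

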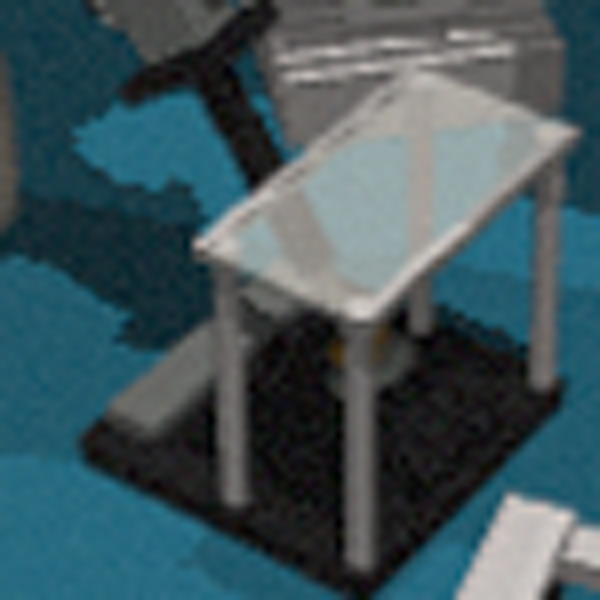

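The side view shows the probe running to the brass button at about (310,259), in contact at roughly 3 N. I'll press a bit more and hold.

Emit:
jog_arm([
  [0,0,1.2,0,0,0,5],
  [0,0,0,0,0,0,5],
  [0,0,0,0,0,0,5],
  [0,0,0,0,0,0,5],
  [0,0,0,0,0,0,5],
  [0,0,0,0,0,0,5],
  [0,0,0,0,0,0,5],
  [0,0,0,0,0,0,5],
  [0,0,0,0,0,0,5],
  [0,0,0,0,0,0,5],
  [0,0,0,0,0,0,5],
  [0,0,0,0,0,0,5],
])

```text
time: 22.3
tcp_pos: [0.6364, 0.0971, 0.1578]
ee_rot: [-1.95, -1.659, 0.313]
contact_force: [2.4, -0.6, 0.6]
gripper_width: 0.0235
finger_force: 59.9
```

Emit:
jog_arm([
  [0,0,1.5,0,0,0,5],
  [0,0,0,0,0,0,5],
  [0,0,0,0,0,0,5],
  [0,0,0,0,0,0,5],
  [0,0,0,0,0,0,5],
  [0,0,0,0,0,0,5],
  [0,0,0,0,0,0,5],
  [0,0,0,0,0,0,5],
  [0,0,0,0,0,0,5],
  [0,0,0,0,0,0,5],
  [0,0,0,0,0,0,5],
  [0,0,0,0,0,0,5],
])

```text
time: 23.3
tcp_pos: [0.6356, 0.0975, 0.1566]
ee_rot: [-1.95, -1.659, 0.313]
contact_force: [2.6, -1.6, 2.4]
gripper_width: 0.0231
finger_force: 60.0
```

Run:
```python
from h import *
for i in range(3): optics.grab_frame("side"); g()
```

```text
angle err deg 0.020254901833378462 fix rotvec tool deg [-0.0197 -0.0049  0.    ] tip s 7.468321386811269 lateral in tool mm [ 0.  -0.2  0. ] axialF 2.5138299296037636
angle err deg 0.019605260978785753 fix rotvec tool deg [-0.0186 -0.0063 -0.    ] tip s 7.489191975193973 lateral in tool mm [ 0.1 -0.2  0. ] axialF 2.9813115853228163
angle err deg 0.02257682620895454 fix rotvec tool deg [-0.0221 -0.0046  0.    ] tip s 7.440538614960888 lateral in tool mm [ 0.  -0.3  0. ] axialF 2.7451652411754996
```

Emit:
jog_arm([
  [0,0,-10,0,0,0,5],
  [0,0,-20,0,0,0,5],
  [0,0,-30,0,0,0,5],
  [0,0,-30,0,0,0,5],
  [0,0,-30,0,0,0,5],
  [0,0,-25,0,0,0,5],
  [0,0,-15,0,0,0,5],
  [0,0,0,0,0,0,5],
])

```text
time: 24.12
tcp_pos: [0.7195, 0.055, 0.2908]
ee_rot: [-1.953, -1.661, 0.309]
contact_force: [-0.0, -0.5, -1.8]
gripper_width: 0.0231
finger_force: 59.6
```

Emit:
jog_arm([
  [0,0,-5,-4.77,-1.51,0,5],
  [0,0,-5,-4.77,-1.51,0,5],
  [0,0,-5,-4.77,-1.51,0,5],
  [0,0,0,-4.77,-1.51,0,5],
  [0,0,0,-4.77,-1.51,0,5],
  [0,0,0,-4.77,-1.51,0,5],
  [0,0,0,-4.77,-1.51,0,5],
  [0,0,0,0,0,0,5],
  [0,0,0,0,0,0,5],
])

```text
time: 24.87
tcp_pos: [0.7225, 0.0535, 0.3]
ee_rot: [-2.389, -2.035, 0.004]
contact_force: [0.5, 0.4, -1.7]
gripper_width: 0.0231
finger_force: 59.7
```

Run:
```python
from h import *
steps([[.4564,.3252,.307]])
s=st();R0=Ro.from_rotvec([-2.393,-2.036,-.001]);print(np.degrees((s["R"].inv()*R0).as_rotvec()))
```

```text
t 24.8667 p [0.7225 0.0535 0.3   ] q [0.0571 0.5324 1.3412 0.0011 1.2721 0.2165] ydir [ 0.9873 -0.1591 -0.0043] z [-0.0042  0.0008 -1.    ] F [ 0.4702  0.4215 -1.7044] w 0.023085011168452407 59.690659046173096
[0.4564 0.3252 0.307 ] shift mm [ 225.9 -306.    -5.7]
[-0.284   0.0058  0.0624]
```

Emit:
jog_arm([
  [12,-16,-3,0,0,0,5],
  [20,-27,-3,0,0,0,5],
  [22,-30,0,0,0,0,5],
  [22,-30,0,0,0,0,5],
  [22,-30,0,0,0,0,5],
  [22,-30,0,0,0,0,5],
  [22,-30,0,0,0,0,5],
  [22,-30,0,0,0,0,5],
  [22,-30,0,0,0,0,5],
  [20,-27,0,0,0,0,5],
  [13,-17,0,0,0,0,5],
  [6,-8,0,0,0,0,5],
])

```text
time: 25.87
tcp_pos: [0.4575, 0.3254, 0.306]
ee_rot: [-2.39, -2.036, 0.006]
contact_force: [-0.9, -0.2, -1.5]
gripper_width: 0.0232
finger_force: 59.6
```

Emit:
jog_arm([
  [0,0,0,0,0,0,5],
  [0,0,0,0,0,0,5],
  [0,0,0,0,0,0,5],
])

```text
time: 26.12
tcp_pos: [0.4603, 0.3229, 0.3063]
ee_rot: [2.394, 2.034, -0.002]
contact_force: [0.6, -0.6, -0.3]
gripper_width: 0.0233
finger_force: 59.6
```

Run:
```python
from h import *
steps([[.4564,.3252,.307],[.4564,.3252,.1755]])
a=optics.grab_frame("side")[:,:,::-1];t=st();tip=t["tcp_pos"]+t["R"].apply(OFF);u,v=map(int,proj("side",tip));print(tip,proj("side",tip),u-35,v-70)
cv2.imwrite("pics/z9.png",cv2.resize(a[v-70:v+30,u-35:u+45],None,fx=6,fy=6,interpolation=cv2.INTER_CUBIC))
```

```text
t 26.1167 p [0.4603 0.3229 0.3063] q [ 0.5907  0.273   1.7198 -0.0001  1.1497  0.7527] ydir [ 0.9869 -0.1613 -0.0007] z [-0.0008 -0.0007 -1.    ] F [ 0.6039 -0.635  -0.3285] w 0.02334225359109112 59.58956301212311
[0.4564 0.3252 0.307 ] shift mm [ 1.6 -4.2 -0.7]
[0.4564 0.3252 0.1755] shift mm [  0.1   0.1 131.5]
[0.4608 0.3256 0.1636] (np.float64(348.6018855451443), np.float64(278.519186359268)) 313 208
```

View pics/z9.png

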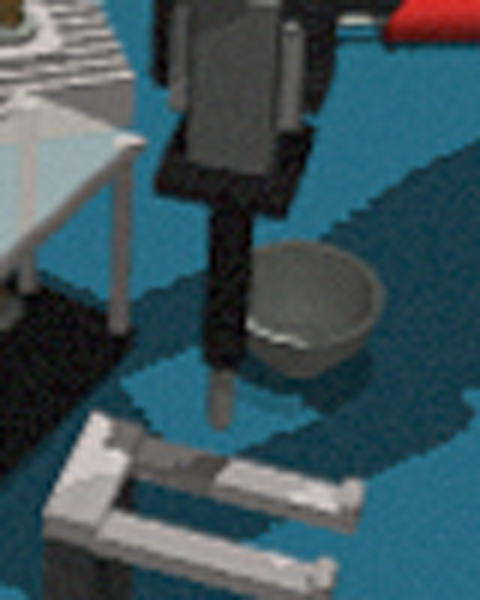

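The tip is at (349.4,278.9) and was predicted at (348.6,278.5), so the grip hasn't slipped. I'll lower it to the start pose.

Emit:
jog_arm([
  [1.6,-4.2,0,0,0,0,5],
  [0,0,0,0,0,0,5],
  [0,0,8,0,0,0,5],
  [0,0,15,0,0,0,5],
  [0,0,20,0,0,0,5],
  [0,0,20,0,0,0,5],
  [0,0,20,0,0,0,5],
  [0,0,20,0,0,0,5],
  [0,0,12,0,0,0,5],
  [0,0,5,0,0,0,5],
  [0,0,0,0,0,0,5],
  [0,0,0,0,0,0,5],
])

```text
time: 27.17
tcp_pos: [0.4558, 0.3261, 0.187]
ee_rot: [2.393, 2.035, 0.001]
contact_force: [0.9, -0.7, -0.6]
gripper_width: 0.0233
finger_force: 59.6
```

Run:
```python
from h import *
steps([[.4564,.3252,.1735]])
```

```text
t 27.1667 p [0.4558 0.3261 0.187 ] q [ 0.5998  0.4164  1.8231 -0.      0.9016  0.7609] ydir [ 0.987  -0.1604  0.0003] z [ 0.0004  0.0003 -1.    ] F [ 0.9426 -0.6814 -0.6209] w 0.023264167918720935 59.58938241004944
[0.4564 0.3252 0.1735] shift mm [-0.8  0.7 13.5]
```

Emit:
jog_arm([
  [-0.8,0.7,3,0,0,0,5],
  [0,0,4,0,0,0,5],
  [0,0,3,0,0,0,5],
  [0,0,2,0,0,0,5],
  [0,0,1,0,0,0,5],
  [0,0,0.5,0,0,0,5],
  [0,0,0,0,0,0,5],
  [0,0,0,0,0,0,5],
  [0,0,0,0,0,0,5],
])

```text
time: 27.92
tcp_pos: [0.456, 0.3251, 0.1732]
ee_rot: [2.393, 2.036, 0.0]
contact_force: [-0.7, -0.0, -1.0]
gripper_width: 0.0235
finger_force: 59.6
```

Emit:
jog_arm([
  [0,0,0.4,0,0,0,5],
  [0,0,0,0,0,0,5],
  [0,0,0,0,0,0,28],
  [0,0,0,0,0,0,34],
  [0,0,0,0,0,0,50],
  [0,0,0,0,0,0,70],
  [0,0,0,0,0,0,85],
  [0,0,0,0,0,0,85],
  [0,0,0,0,0,0,85],
  [0,0,0,0,0,0,85],
])

```text
time: 28.75
tcp_pos: [0.456, 0.325, 0.1727]
ee_rot: [2.393, 2.036, -0.0]
contact_force: [0.5, -0.5, 0.4]
gripper_width: 0.0849
finger_force: 0.0
```

Emit:
jog_arm([
  [0,0,-5,0,0,0,85],
  [0,0,-10,0,0,0,85],
  [0,0,-20,0,0,0,85],
  [0,0,-20,0,0,0,85],
  [0,0,-20,0,0,0,85],
  [0,0,-20,0,0,0,85],
  [0,0,-20,0,0,0,85],
  [0,0,-10,0,0,0,85],
  [0,0,0,0,0,0,85],
  [0,0,0,0,0,0,85],
  [0,0,0,0,0,0,85],
])

```text
time: 29.67
tcp_pos: [0.4554, 0.3247, 0.2967]
ee_rot: [-2.393, -2.035, 0.003]
contact_force: [0.3, -1.0, -0.4]
gripper_width: 0.0851
finger_force: 0.0
```

Run:
```python
from h import *
a=optics.grab_frame("side")[:,:,::-1];steps([])
o=cv2.imread("pics/side0.png")
cv2.imwrite("pics/z10.png",np.hstack([cv2.resize(i[245:345,310:390],None,fx=5,fy=5,interpolation=cv2.INTER_CUBIC) for i in(o,a)]))
```

```text
t 29.7167 p [0.4553 0.3246 0.2964] q [ 0.598   0.2791  1.7358 -0.      1.1289  0.7591] ydir [ 0.9871 -0.1604 -0.0017] z [-0.0019 -0.0013 -1.    ] F [ 0.081   0.6882 -0.5026] w 0.08507530824209307 0.0
```

View pics/z10.png

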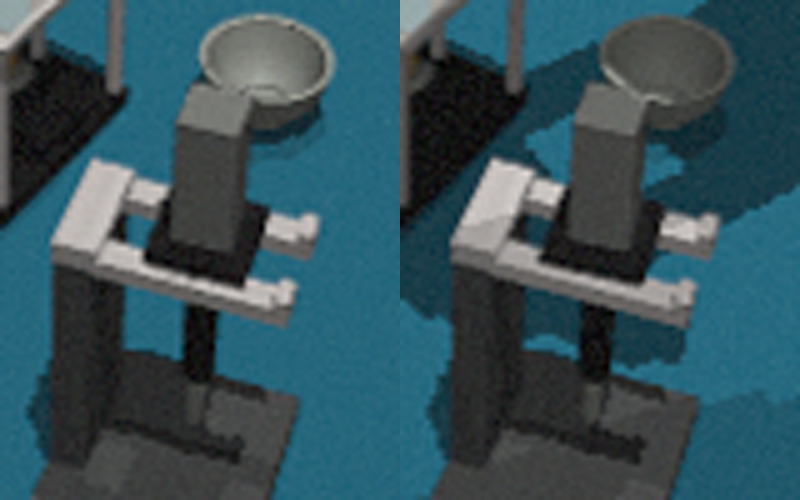

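The probe hangs upright just where it started: the handle top is at about (352,266) in both frames and the gripper is clear.

```bash
python3 -c "
from bench import job_done
print(job_done())"
```

```text
the job is handed in; nothing more can be done
None
```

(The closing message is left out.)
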